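Open the polisher bowl and charge it with castings

ROBOT

A 6-joint arm with a two-finger parallel gripper is mounted at the origin on the work surface; the furniture and walls round the work are solid. World frame = base frame: x ahead of the robot, y to its left, z up, the work surface at z = 0. Lengths are in m, angles in rad, forces in N, time in s.
With the tool pointing down it reaches from about 0.35 to 0.8 m from the base axis. Payload 7.3 kg.
Tool frame: the origin (TCP) lies between the finger pads; the fingertips stand 25 mm ahead of it and the grasp point (between the pads) lies 6 mm ahead of it (r.tip_extent is the distance from the TCP to the fingertips, in m); z points along the fingers, y is the direction in which the jaws open and shut (so a half turn about z gives the same grasp; the last joint's range is limited). The gripper opens to 85 mm and grips with 20 to 120 N. Pads are 22 mm wide; open, the fingers measure 114 mm over their backs; the gripper's body (76 mm by 85 mm) begins 54 mm behind the grasp point. The pads swing forward as they close: fully open they stand 13 mm farther back than shut.
Start: joints at [-1.253, 0.342, 1.524, -0, 1.275, -0.146], TCP at [0.235, -0.47, 0.256] pointing down, gripper open.
Joint ranges: [-2.53, 2.53], [-0.77, 2.02], [0.04, 2.7], [-1, 4.14], [0.28, 2.66], [-3.11, 3.11]. Speed limits (rad/s): [2.57, 2.57, 3.14, 3.14, 3.14, 3.14].

INTERFACE

Orientations are given as a unit quaternion [x, y, z, w].
In Python, from workcell import r, command_gripper, optics gives the robot as it stands. The module is installed in compiled form; this text tells all that it offers. Calls block until the motion is done:
- r.reach(position, orientation): joint-space move of the TCP to a pose.
- r.move_straight(position, orientation=None, speed=0.15, max_force=None): straight line of the TCP; orientation=None keeps the orientation; speed is the mean speed in m/s. With max_force (N) it stops when the force on the tool has changed by that much, and returns True; else False.
- r.movej(angles): joint-space move.
- command_gripper(opening, force=None): finger opening in m; force is the grip in N (None keeps the last); returns when the fingers have stopped.
- r.hold(seconds).
- r.solve_ik(position, orientation): joint angles nearest the present ones, or None.
- r.read_state(): the state.
- optics.get_image(name): name is "side" or "top" or "wrist"; returns (picture, depth): 480x640x3 uint8, red, green, blue; 480x640 float32, m along the optical axis (not along the pixel's ray), 0 where there is no reading.
- optics.camera_model(name): a dict with "K" (3x3 intrinsics, pixels), "R" (3x3) and "t" (3): a world point X has camera coordinates R X + t; the wrist camera has in their place "tool_from_camera" (4x4, takes a point from camera to tool coordinates, whose origin is the TCP and whose axes are the flange's). Camera axes: x right, y down, z forward; pixel columns grow to the right and rows downward; lengths in m; the calibration is good to about 2 mm. A picture is of the moment at which its call begins: read the wrist's pose just before it. camera_model takes no time and is no camera call.
A pose or a line that the arm cannot do raises r.PlanningError and nothing moves.
- r.finish_job(): hands the job in, once; it reports no verdict.
The state is a dict: "time_s": time; "joint_positions": joint angles; "dq": joint speeds; "tau": joint torques, N m; "eef_pos": TCP position; "eef_rot": TCP orientation; "contact_force": force on the tool from outside, world axes, zero at the start; "torque": the same for the moment, N m; "grip_width": finger opening in m.
Only numpy, scipy, OpenCV 4.12 (cv2) and the standard library are available. Lean on these libraries where they do the work, as an engineer would, in place of code of your own. Each camera call takes 0.05 s, during which the arm holds its last target. There are 200 camera calls.

TASK

Get the magnetic polisher ready: work the tight rubber bung out of its bowl by rocking it from side to side as you pull, without dragging the bowl up out of the drive unit, and stand the bung handle up on the steel bench block. Collect all the brass box feet from the soldering board (or wherever they lie) into the charging tray, then tip the tray over the bowl so that they slide off its spout into it; any that miss go in too. Leave the empty tray lying flat on the bench or the board again, and do not knock over the dropper bottle; I shall add the pins and water myself.

Things in the scene. Friction and masses are not known exactly. Their poses are not given: they have to be found in the camera images.
- bung_grip (a point): centre of the black rubber bung's bar handle: 64 mm long (x), 22 mm wide (y; grip across this), 34 mm high (z, up). It stands on a flange 113 mm across, 8 mm thick, whose top is 18 mm below this point and at the start rests on the bowl's rim. Below is a plug 34 mm long with two ribs 88 mm across, held behind the bowl's springy lip
- bung_foot (a point): centre of the flat underside of the bung's plug (74 mm across), 60 mm below the handle's centre; z up the bung's axis. Pulled straight the bung holds harder (about 20 N) than the bowl weighs; tilted 6 to 8 degrees about either edge of the flange, that side's ribs pass the lip; risen some 25 mm it is free
- bowl_mouth (a point): centre of the rim of the round white polisher bowl, 116 mm outside, 5 mm wall, 72 mm high, inner floor 66 mm below this point; the springy black lip just below the rim leaves an opening 82 mm across. z axis up
- bowl (a joint): how far the bowl (about 1 kg) has been lifted out of the drive unit's collar, m; 0 standing home; lifting it takes about 13 N, and let go it sinks back by its own weight
- polisher: the fixed grey drive unit under the bowl, 140 x 140 mm and 30 mm high, origin at the centre of its underside, knob and switch on its -x side; bowl centred on it, rim 102 mm above the bench
- block_top (a point): centre of the top of the fixed square steel bench block, 89 x 89 x 23 mm, where the bung shall stand; z up
- board: the fixed pale soldering board, 184 x 243 x 16 mm, origin at the centre of its underside, long side along its y axis. Beyond it, over the far left of the bench, the lamp's head hangs to 140 mm above the bench: keep the hand out from under it (y below about 0.15 m where x is over 0.55 m)
- tray: the aluminium charging tray, about 0.26 kg; origin at the centre of its underside, x towards the open spout end, z up. 230 mm long (x -115 to 115), 76 mm wide inside, floor 3 mm thick, side and rear walls 22 mm high and 3 mm thick, none at the spout end; smooth: castings slide from about 18 degrees of tilt on
- tray_grip (a point): centre of the tray's wooden grip bar, above the middle of the tray, 61 mm above its underside; the bar runs across the tray (y), 82 mm long, 14 mm thick (along the tray's x; grip it across this), 22 mm high; free height under it 47 mm. Axes as the tray's
- tray_spout (a point): middle of the tray's spout edge on the upper face of its floor: 115 mm ahead of the tray's origin along x and 3 mm up. Axes as the tray's
- bottle_mid (a point): centre of the loose square dropper bottle, 30 x 30 mm, 86 mm high, standing; leave it upright. z axis up
- foot1_mid (a point): centre of a brass casting, a turned box foot 48 mm long (x), 20 mm wide (y) and 18 mm high (z), about 80 g, lying on the soldering board at the start; three to five of the five are present
- foot2_mid (a point): centre of a brass casting, a turned box foot 48 mm long (x), 20 mm wide (y) and 18 mm high (z), about 80 g, lying on the soldering board at the start; three to five of the five are present
- foot3_mid (a point): centre of a brass casting, a turned box foot 48 mm long (x), 20 mm wide (y) and 18 mm high (z), about 80 g, lying on the soldering board at the start; three to five of the five are present
- foot4_mid (a point): centre of a brass casting, a turned box foot 48 mm long (x), 20 mm wide (y) and 18 mm high (z), about 80 g, lying on the soldering board at the start; three to five of the five are present
- foot5_mid (a point): centre of a brass casting, a turned box foot 48 mm long (x), 20 mm wide (y) and 18 mm high (z), about 80 g, lying on the soldering board at the start; three to five of the five are present
- bung: the bung; its origin is the point bung_foot
Mind the look-alikes: they are no part of the job. What is shaped like the part that bears foot1_mid but blue or green is not meant.

How it is judged:
On the way, in this order (a step that is already met when the one before it is completed fails the run):
1. all the castings lie in the tray together (x of foot1_mid in the frame of tray between -0.115 and 0.115 m and y of foot1_mid in the frame of tray between -0.04 and 0.04 m and z of foot1_mid in the frame of tray between 0.002 and 0.048 m and linear speed of each of foot1, foot2, foot3, foot4, foot5 below 0.05 m/s and x of foot2_mid in the frame of tray between -0.115 and 0.115 m and y of foot2_mid in the frame of tray between -0.04 and 0.04 m and z of foot2_mid in the frame of tray between 0.002 and 0.048 m and x of foot3_mid in the frame of tray between -0.115 and 0.115 m and y of foot3_mid in the frame of tray between -0.04 and 0.04 m and z of foot3_mid in the frame of tray between 0.002 and 0.048 m and x of foot4_mid in the frame of tray between -0.115 and 0.115 m and y of foot4_mid in the frame of tray between -0.04 and 0.04 m and z of foot4_mid in the frame of tray between 0.002 and 0.048 m and x of foot5_mid in the frame of tray between -0.115 and 0.115 m and y of foot5_mid in the frame of tray between -0.04 and 0.04 m and z of foot5_mid in the frame of tray between 0.002 and 0.048 m), for 0.3 s.
2. the tray is tipped (more than 20 degrees) with its spout over the bowl's mouth (angle between tray's own z axis and vertical above 0.35 rad and horizontal distance between tray_spout and bowl_mouth below 0.07 m and z of tray_spout in the frame of bowl_mouth between -0.03 and 0.1 m), for 0.1 s.
At the end, for the whole second after the job is handed in: every casting rests in the bowl, 12 mm or more below the rim; the bung stands upright (8 degrees) on the bench block, within 35 mm of its centre; the tray lies flat (6 degrees) on bench or board, clear of the polisher; the bowl stands home (5 mm); all at rest (horizontal distance between each of foot1_mid, foot2_mid, foot3_mid, foot4_mid, foot5_mid and bowl_mouth below 0.052 m and z of foot1_mid in the frame of bowl_mouth between -0.075 and -0.012 m and linear speed of each of foot1, foot2, foot3, foot4, foot5 below 0.05 m/s and z of foot2_mid in the frame of bowl_mouth between -0.075 and -0.012 m and z of foot3_mid in the frame of bowl_mouth between -0.075 and -0.012 m and z of foot4_mid in the frame of bowl_mouth between -0.075 and -0.012 m and z of foot5_mid in the frame of bowl_mouth between -0.075 and -0.012 m and horizontal distance between bung_foot and block_top below 0.035 m and z of bung_foot in the frame of block_top between -0.006 and 0.008 m and angle between bung_foot's own z axis and vertical below 0.15 rad and linear speed of each of bung, tray below 0.03 m/s and angle between tray's own z axis and vertical below 0.1 rad and height (world z) of tray between -0.01 and 0.024 m and horizontal distance between tray and bowl_mouth above 0.1 m and value of joint bowl below 0.005 m); the robot touches nothing.
It fails at once if the bowl is dragged more than 12 mm up out of the drive unit (value of joint bowl above 0.012 m).
It fails at once if the dropper bottle is knocked over (angle between bottle_mid's own z axis and vertical above 0.7 rad).
Of foot1, foot2, foot3, foot4, foot5 only 3 to 5 are there at a start; the rules pass over those that are not, and their reading is None.
At some moment in a run one of foot1, foot2, foot3, foot4, foot5 may be knocked a few centimetres aside while the robot is not near it.
It also fails if it takes over 208 s, if anything falls off the work surface, if the arm or the gripper's body presses on something with over 40 N, if the wrist force passes 120 N, or if a joint passes its speed limit or range.

## Working session

There is one attempt and no reset: what is moved stays moved. The work goes in short steps, each a Python script; the robot and the scene stay as the last script left them, time stands still between calls to the robot, and variables do not carry over. Pictures are saved under pics/ and viewed, about 12 in all and at most 16, crops included, and the job is handed in when it is done.

```bash
mkdir -p pics
cat > h.py <<'E'
import numpy as np, cv2
from scipy.spatial.transform import Rotation as Ro
from workcell import r, command_gripper, optics
def save(n,img): cv2.imwrite('pics/'+n+'.png',cv2.cvtColor(img,cv2.COLOR_RGB2BGR))
def pts(name):
    """picture, depth, HxWx3 world points"""
    s=r.read_state(); im,d=optics.get_image(name); m=optics.camera_model(name); K=np.array(m['K'])
    v,u=np.mgrid[:480,:640]
    c=np.stack([(u-K[0,2])/K[0,0]*d,(v-K[1,2])/K[1,1]*d,d],-1)
    if name=='wrist':
        T=np.array(m['tool_from_camera']); p=c@T[:3,:3].T+T[:3,3]
        w=p@Ro.from_quat(s['eef_rot']).as_matrix().T+np.array(s['eef_pos'])
    else: w=(c-np.array(m['t']))@np.array(m['R'])
    w[d==0]=np.nan
    return im,d,w
def down(yaw,tilt=None):
    """tool pointing down, tool y axis (jaw) at angle yaw from world... y dir = (cos yaw, sin yaw)"""
    y=np.array([np.cos(yaw),np.sin(yaw),0]); z=np.array([0,0,-1.]); x=np.cross(y,z)
    R=np.stack([x,y,z],1)
    if tilt is not None: R=Ro.from_rotvec(tilt).as_matrix()@R
    return Ro.from_matrix(R).as_quat()
E
python3 - <<'E'
from h import *
for n in ('top','side'):
    im,d,w=pts(n); save(n+'0',im); np.savez('/tmp/'+n,im=im,w=w)
    m=optics.camera_model(n); print(n,np.round(m['R'],3).tolist(),np.round(m['t'],3),np.array(m['K'])[0,0])
s=r.read_state(); print(s['time_s'],s['eef_rot'],r.tip_extent); print(np.round(optics.camera_model('wrist')['tool_from_camera'],3))
E
```

```text
top [[0.028, -0.999, -0.021], [-0.997, -0.026, -0.067], [0.066, 0.023, -0.998]] [-0.066  0.573  1.118] 578.9832934694477
side [[0.585, 0.811, -0.0], [0.492, -0.355, -0.794], [-0.644, 0.465, -0.607]] [-0.318 -0.227  1.551] 536.74068993876
0.1 [ 9.73233370e-01  2.29818102e-01 -5.28043922e-05 -6.67507138e-04] 0.025
[[-0.001 -0.952 -0.307  0.078]
 [ 1.    -0.001 -0.     0.001]
 [ 0.    -0.307  0.952 -0.118]
 [ 0.     0.     0.     1.   ]]
```

View pics/top0.png

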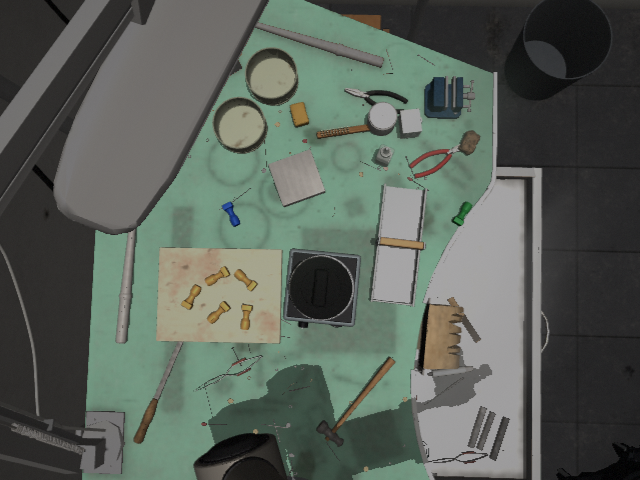

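View pics/side0.png

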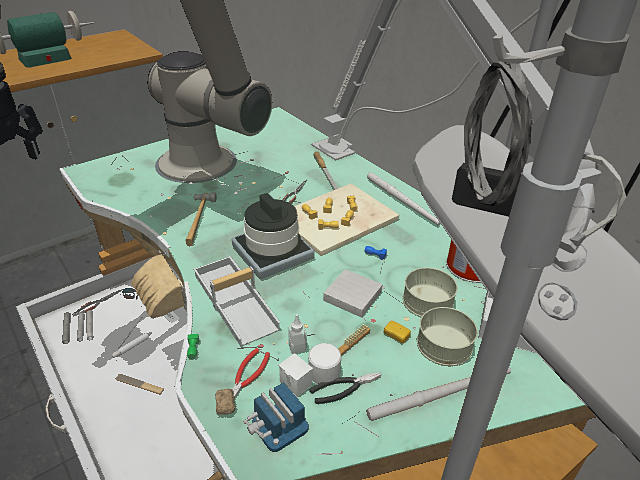

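The top view shows the candidates:
- **Brass feet:** five on the board at (217,276), (244,279), (191,296), (218,313) and (246,316).
- **Look-alikes:** blue at (231,213), green at (462,213), and the yellow sponge at (300,113). None of these are wanted.
- **Bung:** in the bowl at (320,287).
- **Tray:** at (397,244), with its bar at (400,243).
- **Block:** (296,178).
- **Bottle:** (384,155).

Run:
```python
from h import *
z=np.load('/tmp/top.npz'); im,w=z['im'],z['w']
hsv=cv2.cvtColor(im,cv2.COLOR_RGB2HSV)
def rect(P):
    c,sz,a=cv2.minAreaRect(P[:,:2].astype(np.float32)); 
    if sz[0]<sz[1]: a+=90; sz=sz[::-1]
    return np.round(c,4),np.round(sz,3),round(a,1)
m=((hsv[...,0]>10)&(hsv[...,0]<30)&(hsv[...,1]>115)&(hsv[...,2]>60)).astype(np.uint8)
roi=np.zeros_like(m); roi[250:340,160:279]=1; m&=roi
n,l,st,c=cv2.connectedComponentsWithStats(m)
for i in range(1,n):
    if st[i,4]>40:
        P=w[l==i]; print('foot',c[i].round(),st[i,4],rect(P),np.nanpercentile(P[:,2],[10,50,90]).round(4))
def box(name,u0,v0,u1,v1,zlo,zhi):
    P=w[v0:v1,u0:u1].reshape(-1,3); P=P[(P[:,2]>zlo)&(P[:,2]<zhi)]
    print(name,len(P),rect(P),np.median(P,0).round(4))
box('board',140,235,284,355,.010,.022)
box('block',255,140,335,215,.015,.032)
box('handle',290,255,355,320,.127,.17)
box('flange',280,245,365,330,.1,.122)
box('drive',275,240,370,335,.02,.04)
box('tray',360,175,435,315,.012,.03)
box('traybar',360,225,435,260,.05,.09)
box('bottle',365,140,400,175,.03,.12)
Z=w[175:315,360:435,2]
cv2.imwrite('pics/x.png',cv2.resize(cv2.cvtColor(np.vstack([im[170:340,150:430]]),cv2.COLOR_RGB2BGR),None,fx=2.8,fy=2.8,interpolation=cv2.INTER_CUBIC))
for q in ((388,185),(425,190),(372,302),(412,304),(398,302),(405,187)): print(q,w[q[1],q[0]].round(3), w[q[1]-2:q[1]+3,q[0]-2:q[0]+3,2].max().round(3))
```

```text
foot [217. 276.] 196 (array([0.5008, 0.1548]), array([0.047, 0.017]), 120.1) [0.0278 0.0319 0.0356]
foot [245. 280.] 189 (array([0.4972, 0.0998]), array([0.047, 0.019]), 49.0) [0.0282 0.0322 0.036 ]
foot [191. 297.] 192 (array([0.4614, 0.2023]), array([0.047, 0.019]), 148.6) [0.0282 0.032  0.0353]
foot [218. 312.] 189 (array([0.4314, 0.1497]), array([0.047, 0.018]), 135.8) [0.0282 0.0319 0.0354]
foot [246. 317.] 189 (array([0.4246, 0.0965]), array([0.048, 0.018]), 173.6) [0.0273 0.0314 0.0356]
board 10476 (array([0.4526, 0.1498]), array([0.25, 0.21]), 90.5) [0.4648 0.1549 0.0159]
block 2045 (array([0.7233, 0.0185]), array([0.146, 0.095]), 26.7) [0.7005 0.0075 0.023 ]
handle 458 (array([ 0.486 , -0.0492]), array([0.064, 0.022]), 176.0) [ 0.4858 -0.0494  0.1438]
flange 2714 (array([ 0.4862, -0.0491]), array([0.114, 0.114]), 91.6) [ 0.4862 -0.0504  0.1109]
drive 1849 (array([ 0.4807, -0.0392]), array([0.164, 0.157]), 88.4) [ 0.4783 -0.0483  0.0292]
tray 694 (array([ 0.5883, -0.1837]), array([0.259, 0.114]), 174.7) [ 0.5534 -0.2248  0.023 ]
traybar 388 (array([ 0.5733, -0.1971]), array([0.092, 0.014]), 84.5) [ 0.5729 -0.1962  0.0715]
bottle 265 (array([ 0.7466, -0.1638]), array([0.031, 0.03 ]), 157.8) [ 0.7428 -0.1623  0.0519]
(388, 185) [ 0.694 -0.176 -0.002] 0.007
(425, 190) [ 0.681 -0.247  0.023] 0.028
(372, 302) [ 0.459 -0.149 -0.001] 0.026
(412, 304) [ 0.458 -0.225  0.025] 0.027
(398, 302) [ 0.461 -0.2    0.009] 0.023
(405, 187) [ 0.69  -0.21   0.002] 0.008
```

View pics/x.png

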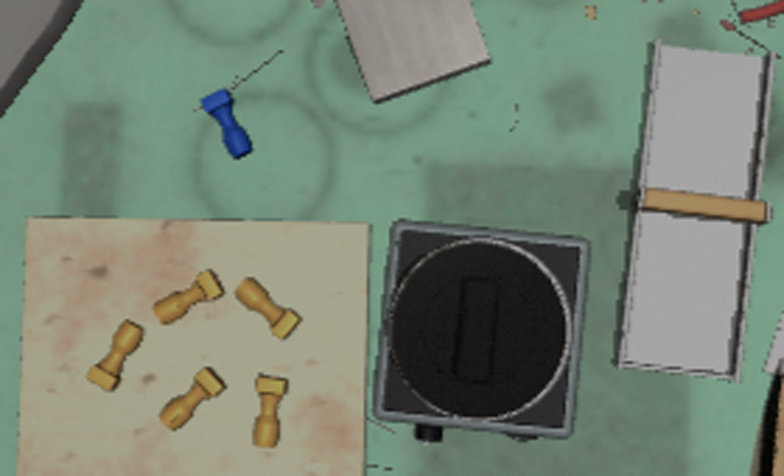

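The crop confirms five brass feet on the board and the bung handle lying along x. The tray's rear wall is at its near end, so the spout faces +x with a heading of about -5.5°. Next I refine the block, cross-check heights with the side camera, and grasp the bung.

```bash
cat >> h.py <<'E'
def rect(P):
    c,sz,a=cv2.minAreaRect(P[:,:2].astype(np.float32))
    if sz[0]<sz[1]: a+=90; sz=sz[::-1]
    return np.round(c,4),np.round(sz,3),round(a,1)
def comp(w,mask,seed):
    n,l=cv2.connectedComponents(cv2.erode(mask.astype(np.uint8),np.ones((2,2),np.uint8)),connectivity=4)
    return w[l==l[seed[1],seed[0]]]
E
python3 - <<'E'
from h import *
z=np.load('/tmp/top.npz'); w=z['w']
b=comp(w,abs(w[...,2]-.023)<.006,(297,178)); print('block top cam',rect(b),np.median(b,0))
z=np.load('/tmp/side.npz'); w=z['w']
b=comp(w,abs(w[...,2]-.023)<.005,(353,290)); print('block side',len(b),rect(b),np.median(b,0))
def box(name,u0,v0,u1,v1,zlo,zhi):
    P=w[v0:v1,u0:u1].reshape(-1,3); P=P[(P[:,2]>zlo)&(P[:,2]<zhi)]
    print(name,len(P),rect(P),np.median(P,0).round(4),np.nanmax(P[:,2]).round(4))
box('handle',230,180,310,250,.14,.17); box('flange',230,180,310,250,.105,.12)
box('bar',200,255,270,300,.068,.09); box('feet',295,190,370,235,.029,.05)
q=down(np.radians(86))
for p in ((.486,-.049,.138),(.70,.01,.12)): print(r.solve_ik(p,q))
E
```

```text
block top cam (array([0.7   , 0.0063]), array([0.088, 0.086]), 21.3) [0.69934863 0.00652294 0.02300727]
block side 1264 (array([0.7008, 0.0037]), array([0.09 , 0.087]), 111.4) [0.7033288  0.00145488 0.02340037]
handle 186 (array([ 0.486 , -0.0524]), array([0.067, 0.022]), 174.9) [ 0.4886 -0.0535  0.1441] 0.1477
flange 1055 (array([ 0.4862, -0.0524]), array([0.114, 0.112]), 154.5) [ 0.4989 -0.0656  0.111 ] 0.12
bar 266 (array([ 0.5725, -0.1998]), array([0.089, 0.017]), 84.3) [ 0.5732 -0.2016  0.0723] 0.0759
feet 364 (array([0.4576, 0.1133]), array([0.202, 0.116]), 83.8) [0.4596 0.133  0.0323] 0.0418
[-2.57537015e-01  4.11250925e-01  1.78661799e+00 -4.44089210e-16
  9.43723741e-01 -1.75852017e+00]
[-9.50647701e-02  7.79010716e-01  1.14405207e+00 -4.44089210e-16
  1.21852986e+00 -1.59604793e+00]
```

Run:
```python
from h import *
q=down(np.radians(-94)) 
print(r.solve_ik([.486,-.0505,.138],q))
def st(t):
    s=r.read_state(); print(t,round(s['time_s'],1),np.round(s['eef_pos'],4),np.round(s['contact_force'],1),np.round(s['torque'],2),round(s['grip_width'],4))
command_gripper(.06,60)
r.reach([.486,-.0505,.24],q); st('above')
r.move_straight([.486,-.0505,.165],speed=.12)
st('b'); print(r.move_straight([.486,-.0505,.139],speed=.05,max_force=8)); st('down')
command_gripper(0.0,80); r.hold(.2); st('grip')
im,d,w=pts('side'); save('grip',cv2.resize(im[120:330,150:420],None,fx=2.5,fy=2.5))
```

```text
[-2.60541920e-01  4.11488083e-01  1.78620946e+00 -4.44089210e-16
  9.43895110e-01  1.38006758e+00]
above 2.3 [ 0.486  -0.0512  0.24  ] [ 0.6 -0.  -0.6] [ 0.   -0.05 -0.06] 0.0602
b 3.0 [ 0.4864 -0.0508  0.1655] [0.1 0.6 0.2] [0.02 0.05 0.01] 0.06
False
down 3.7 [ 0.4861 -0.0505  0.1389] [1.2 0.4 0.3] [-0.    0.    0.07] 0.06
grip 4.3 [ 0.4862 -0.0507  0.1395] [-1.  -1.1  4.6] [-0.22  0.25  0.02] 0.0204
```

View pics/grip.png

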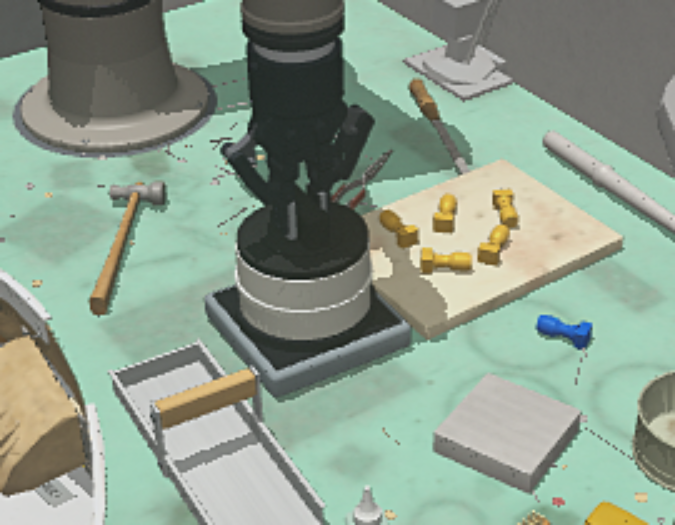

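Gripped on the handle, with the tips lightly touching the flange. Now I rock in small steps and watch the force.

```bash
cat > rock.py <<'E'
from h import *
C=np.array([.486,-.0505,.102]); A=np.array([np.cos(np.radians(-4)),np.sin(np.radians(-4)),0]); B=np.array([-A[1],A[0],0])
Q0=Ro.from_quat(down(np.radians(-94)))
def go(edge,lift,deg,sp=.05):
    """pivot on edge sign*B at height lift; deg>0 raises +B side"""
    R=Ro.from_rotvec(A*np.radians(deg)); piv=C+edge*.0565*B+[0,0,lift]
    p=piv+R.apply([0,0,.037]-edge*.0565*B)
    r.move_straight(p,(R*Q0).as_quat(),speed=sp); r.hold(.1)
    s=r.read_state(); f=s['contact_force']
    print(edge,round(lift,4),deg,'t',round(s['time_s'],1),'z',round(s['eef_pos'][2],4),np.round(f,1),np.round(s['torque'],2),round(s['grip_width'],4),flush=True)
    return f[2]
E
python3 - <<'E'
from rock import *
for d in (2,4,6,8,9):
    f=go(-1,.0005,d,.02)
    if f<-22: break
im,d,w=pts('side'); save('rock1',cv2.resize(im[120:330,150:420],None,fx=2.5,fy=2.5))
E
```

```text
-1 0.0005 2 t 4.8 z 0.1412 [ 1.3 -3.8 -3.3] [-0.76 -0.22  0.09] 0.0209
-1 0.0005 4 t 5.1 z 0.1432 [ 1.  -5.  -4.2] [-0.97 -0.14 -0.04] 0.0206
-1 0.0005 6 t 5.5 z 0.1455 [-1.  -5.6  0.8] [-0.75  0.23  0.02] 0.0206
-1 0.0005 8 t 5.9 z 0.1468 [ 0.1 -5.3 -5.5] [-1.4   0.04 -0.01] 0.0208
-1 0.0005 9 t 6.2 z 0.1474 [  1.5  -4.4 -11.6] [-1.97 -0.12  0.04] 0.0207
```

View pics/rock1.png

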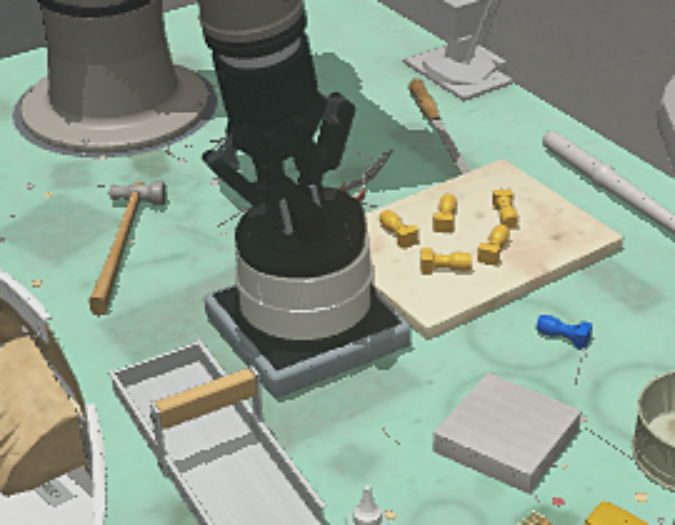

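The +y side is up and the bowl is still home. Now I pivot on the raised edge and bring the other side up.

Run:
```python
from rock import *
L=.113*np.sin(np.radians(7.5))
for d in (7,5,3,1,-1,-3,-5,-7):
    f=go(1,L,d,.02)
    if f<-17: print('STOP'); break
im,d,w=pts('side'); save('rock2',cv2.resize(im[120:330,150:420],None,fx=2.5,fy=2.5))
```

```text
1 0.0147 7 t 6.7 z 0.1467 [ 1.  -5.6 -6.1] [-1.68 -0.07 -0.07] 0.0209
1 0.0147 5 t 7.0 z 0.1489 [ 0.2 -5.2 -6.8] [-1.74 -0.02  0.01] 0.0208
1 0.0147 3 t 7.4 z 0.1508 [ 0.7 -4.6 -6.9] [-1.52 -0.05 -0.  ] 0.0211
1 0.0147 1 t 7.8 z 0.1524 [ 1.4 -5.1 -9.8] [-1.4  -0.27 -0.02] 0.0207
1 0.0147 -1 t 8.1 z 0.1541 [  2.1  -0.8 -15.2] [-0.26 -0.48  0.05] 0.0209
1 0.0147 -3 t 8.5 z 0.1568 [ 0.9  2.8 -9.7] [ 0.36 -0.17  0.14] 0.0207
1 0.0147 -5 t 8.9 z 0.1598 [-1.9  3.   5.1] [0.48 0.42 0.02] 0.0208
1 0.0147 -7 t 9.2 z 0.1608 [-2.3 -1.4  4.1] [-0.33  0.22  0.  ] 0.0209
```

View pics/rock2.png

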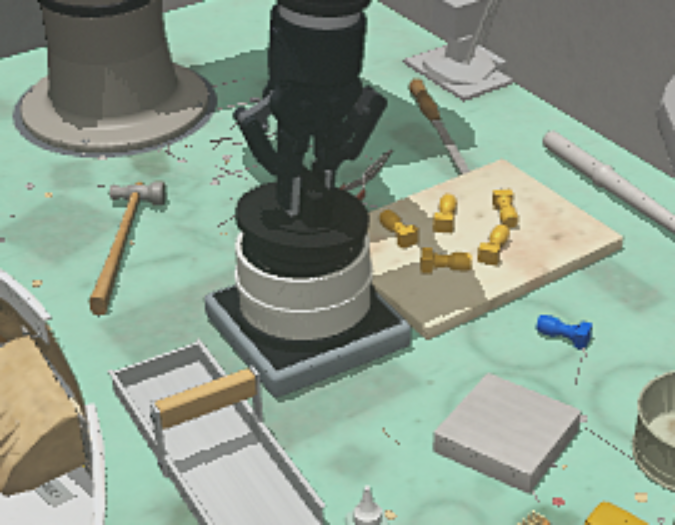

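The bung is well out and the bowl is still home. One more rock while rising, then lift it clear and carry it to the block.

Run:
```python
from rock import *
L=.0147+.113*np.sin(np.radians(7))
ok=True
for d in (-4,-1,2,5,7):
    f=go(-1,L-.0005,d,.03)
    if f<-17: ok=False; print('STOP'); break
if ok:
    for l in (.035,.045,.06):
        f=go(-1,l,0,.04)
        if f<-17: print('STOP'); break
im,d,w=pts('side'); save('rock3',cv2.resize(im[60:330,150:420],None,fx=2,fy=2))
m=(w[:,:,2]>.09)&(w[:,:,2]<.15); print('rim z max near side', np.nanmax(np.where(im.min(-1)>130,w[...,2],np.nan)[215:235,240:310]).round(3))
```

```text
-1 0.028 -4 t 9.6 z 0.1625 [-0.6 -0.8 -1.7] [-0.08 -0.06 -0.02] 0.0209
-1 0.028 -1 t 10.0 z 0.1657 [ 0.1 -0.5 -0.9] [ 0.08  0.05 -0.03] 0.0209
-1 0.028 2 t 10.4 z 0.1687 [ 0.2  0.1 -1.5] [-0.05  0.07 -0.01] 0.021
-1 0.028 5 t 10.7 z 0.1716 [ 1.  -0.4 -2.2] [-0.08 -0.06 -0.04] 0.021
-1 0.028 7 t 11.1 z 0.1735 [-0.5  0.7 -3.1] [-0.11  0.04 -0.01] 0.0209
-1 0.035 0 t 11.5 z 0.1739 [-0.3 -0.  -1.6] [-0.   -0.03 -0.02] 0.0206
-1 0.045 0 t 12.0 z 0.184 [-0.5 -0.9 -2.1] [ 0.    0.02 -0.01] 0.021
-1 0.06 0 t 12.6 z 0.1989 [ 0.1  0.3 -2.3] [ 0.01 -0.03  0.  ] 0.0206
rim z max near side 0.106
```

View pics/rock3.png

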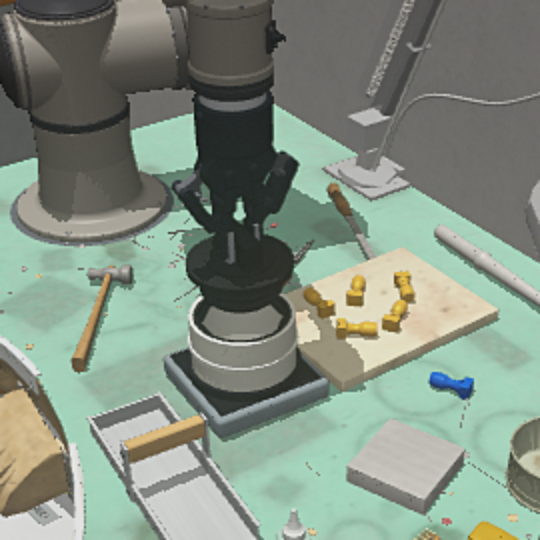

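The bung is free and the bowl is home. Place it on the block.

```bash
cat >> h.py <<'E'
def feet(w,im):
    hsv=cv2.cvtColor(im,cv2.COLOR_RGB2HSV)
    m=((hsv[...,0]>10)&(hsv[...,0]<30)&(hsv[...,1]>115)&(hsv[...,2]>50)).astype(np.uint8)
    roi=np.zeros_like(m); roi[215:360,120:290]=1
    n,l,st,c=cv2.connectedComponentsWithStats(m&roi); out=[]
    for i in range(1,n):
        if 120<st[i,4]<320:
            P=w[l==i]; k=rect(P)
            if .035<k[1][0]<.06: out.append((k[0],k[2],float(np.nanpercentile(P[:,2],90)),st[i,4]))
    return out
E
python3 - <<'E'
from rock import *
q=down(np.radians(-94)); 
r.move_straight([.486,-.0505,.215],q,speed=.1)
r.reach([.700,.005,.16],q)
r.move_straight([.700,.005,.105],speed=.12); r.hold(.2)
print(r.move_straight([.700,.005,.090],speed=.03,max_force=5))
s=r.read_state(); print(s['time_s'],s['eef_pos'],s['contact_force'])
command_gripper(.05); r.move_straight([.700,.005,.19],speed=.15)
r.reach([.55,-.15,.30],q)
im,d,w=pts('side'); P=w[w[...,2]>.055]; 
m=(w[...,2]>.055)&(w[...,2]<.068)&(np.hypot(w[...,0]-.7,w[...,1])<.09)
print('flange on block side',rect(w[m]),np.median(w[m],0)); save('placed',im)
im,d,w=pts('top'); m=(w[...,2]>.055)&(w[...,2]<.07)&(np.hypot(w[...,0]-.7,w[...,1])<.09); print('top',m.sum(),rect(w[m]) if m.sum()>20 else 0)
for f in feet(w,im): print(f)
print(r.read_state()['time_s'])
E
```

```text
True
15.075 [0.70040727 0.00504801 0.09435667] [1.33072056 0.11283103 2.91598564]
flange on block side (array([0.6994, 0.0034]), array([0.114, 0.112]), 153.8) [ 0.71401325 -0.01213861  0.06535718]
top 2174 (array([0.6996, 0.0066]), array([0.112, 0.111]), 1.2)
(array([0.5008, 0.1551]), 120.2, 0.03574385379193306, np.int32(195))
(array([0.4971, 0.0998]), 49.3, 0.03514728226410961, np.int32(188))
(array([0.4616, 0.2036]), 153.1, 0.03489986967032109, np.int32(196))
(array([0.4312, 0.1497]), 136.5, 0.03548116107495936, np.int32(192))
(array([0.4244, 0.0944]), 179.3, 0.03539808768535218, np.int32(189))
17.3167
```

View pics/placed.png

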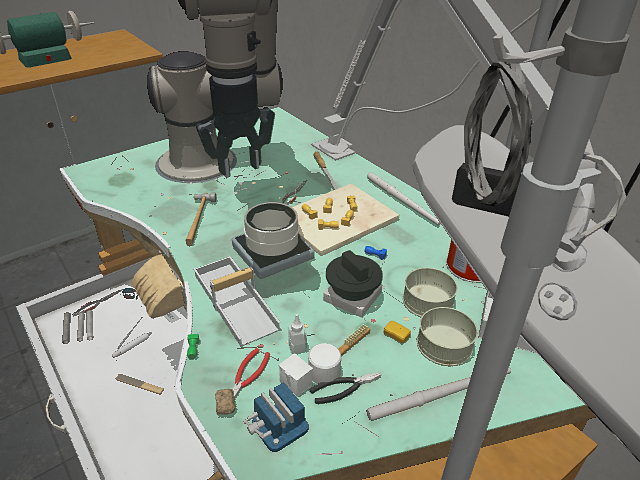

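The bung stands on the block at (0.700, 0.005), level with it. Now I collect the feet, detecting them again before each pick.

```bash
cat > pick.py <<'E'
from h import *
T0=np.array([.573,-.1985]); TH=np.radians(-5.5)
def tray(x,y): return T0+[x*np.cos(TH)-y*np.sin(TH), x*np.sin(TH)+y*np.cos(TH)]
def best(p,yaw):
    q0=r.read_state()['joint_positions']; c=[]
    for k in (0,np.pi,-np.pi):
        q=down(yaw+k); j=r.solve_ik(p,q)
        if j is not None: c.append((abs(j[5]-q0[5])+.5*abs(j[5]),q))
    return min(c,key=lambda t:t[0])[1]
def pick(xy,ang,ztip):
    z=ztip+.025; q=best([*xy,z],np.radians(ang+90))
    r.reach([*xy,.19],q); command_gripper(.036,40)
    r.move_straight([*xy,z+.03],speed=.25)
    hit=r.move_straight([*xy,z],speed=.08,max_force=8)
    command_gripper(0,40); g=r.read_state()['grip_width']
    r.move_straight([*xy,.19],speed=.3)
    g2=r.read_state()['grip_width']; print('pick',xy,'hit',hit,'grip',round(g,4),round(g2,4)); return g2>.004
def place(x,y,z):
    p=tray(x,y); q=best([*p,z],TH+np.pi/2)
    r.reach([*p,.17],q); r.move_straight([*p,z+.02],speed=.25); r.move_straight([*p,z],speed=.08,max_force=8)
    command_gripper(.034); r.move_straight([*p,.19],speed=.3)
E
python3 - <<'E'
from pick import *
slots=[(88,0,.033),(37,0,.034),(-88,0,.033),(-42,-13,.053),(-42,13,.053)]
im,d,w=pts('top')
for i in range(2):
    F=sorted(feet(w,im),key=lambda f:f[0][1]); f=F[0]   # nearest the bowl first
    if not pick(f[0]-[0,.0015],f[1],.0185): print('missed'); break
    x,y,z=slots[i]; place(x/1000,y/1000,z)
    im,d,w=pts('top'); print(len(feet(w,im)),round(r.read_state()['time_s'],1))
r.reach([.45,-.1,.30],best([.45,-.1,.3],TH+np.pi/2))
im,d,w=pts('top'); save('two',im[170:350,140:440].repeat(2,0).repeat(2,1))
E
```

```text
pick [0.4244 0.0953] hit False grip 0.0186 0.019
4 24.3
pick [0.4974 0.0981] hit False grip 0.0188 0.019
3 31.0
```

View pics/two.png

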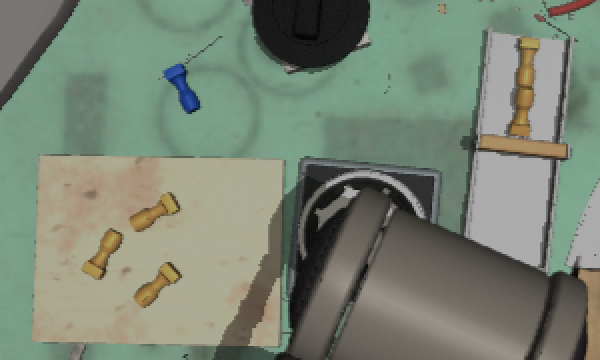

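Both feet lie in line at the tray's front. Continue with the other three.

Run:
```python
from pick import *
slots=[(-88,0,.033),(-42,-13,.053),(-42,13,.053)]
im,d,w=pts('top')
for i in range(3):
    F=sorted(feet(w,im),key=lambda f:f[0][1]); f=F[0]
    if not pick(f[0]-[0,.0015],f[1],.0185): print('missed'); break
    x,y,z=slots[i]; place(x/1000,y/1000,z)
    im,d,w=pts('top'); print(len(feet(w,im)),round(r.read_state()['time_s'],1))
r.reach([.45,.1,.30],best([.45,.1,.3],0)); r.hold(.3)
im,d,w=pts('top'); save('five',im[170:350,140:440].repeat(2,0).repeat(2,1))
P=w[225:262,360:435].reshape(-1,3); P=P[(P[:,2]>.062)&(P[:,2]<.085)]; print('bar top',rect(P),np.median(P,0))
im,d,w=pts('side'); P=w[240:310,190:280].reshape(-1,3); P=P[(P[:,2]>.066)&(P[:,2]<.09)]; print('bar side',rect(P),np.median(P,0))
print('rim/bowl top', r.read_state()['time_s'])
m=(w[...,2]>.095)&(w[...,2]<.108)&(np.hypot(w[...,0]-.486,w[...,1]+.05)<.075); print('rim side',rect(w[m]),cv2.minEnclosingCircle(w[m][:,:2].astype(np.float32)))
```

```text
pick [0.4311 0.1485] hit False grip 0.019 0.019
2 39.5
pick [0.5013 0.1541] hit False grip 0.0188 0.0192
1 46.5
pick [0.4607 0.2006] hit False grip 0.0189 0.0191
0 53.7
bar top (array([ 0.5735, -0.1967]), array([0.091, 0.014]), 84.8) [ 0.57328951 -0.19598148  0.07156748]
bar side (array([ 0.5519, -0.1573]), array([0.173, 0.067]), 119.1) [ 0.56871535 -0.1751342   0.07209857]
rim/bowl top 55.8417
rim side (array([ 0.485, -0.052]), array([0.116, 0.115]), 100.9) ((0.4833413064479828, -0.05158388987183571), 0.06141381710767746)
```

View pics/five.png

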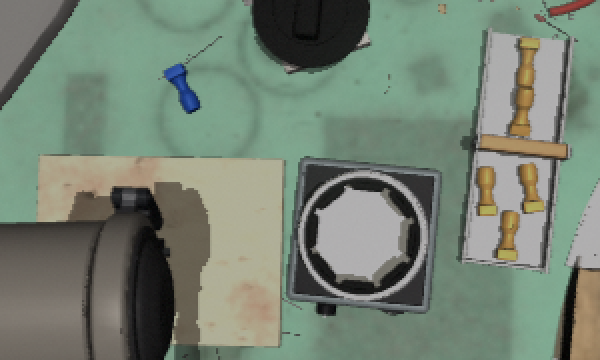

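All five feet are in the tray, and the bowl's opening is at about (0.485, -0.051). Next I check pour headings for reachability.

```bash
cat > pour.py <<'E'
from pick import *
BOWL=np.array([.4855,-.0508]); G=np.array([0,0,.067])   # TCP in tray frame when gripped
def tool(phi,th,flip):
    """tool orientation for tray heading phi, nose-down pitch th (rad)"""
    Rt=Ro.from_euler('ZY',[phi,th]); f=Ro.from_quat(down(np.pi*flip)); return Rt,(Rt*f).as_quat()
def spout_pose(phi,th,flip,back,z):
    Rt,q=tool(phi,th,flip); sp=np.array([*(BOWL-back*np.array([np.cos(phi),np.sin(phi)])),z])
    return sp+Rt.apply(G-[.115,0,.003]),q
E
python3 - <<'E'
from pour import *
lo=np.array([-2.53,-.77,.04,-1,.28,-3.11]); hi=np.array([2.53,2.02,2.7,4.14,2.66,3.11])
for phi in range(-180,180,30):
  for flip in (0,1):
    o=[]
    for th in (-6,0,15,30,45):
        p,q=spout_pose(np.radians(phi),np.radians(th),flip,.022,.116); j=r.solve_ik(p,q)
        o.append('none' if j is None else '%.2f'%min((j-lo).min(),(hi-j).min()))
    print(phi,flip,o)
for flip in (0,1): print('grip',flip,r.solve_ik([.573,-.198,.067],tool(TH,0,flip)[1]))
for flip in (0,1):
  for th in (-6,30): print(r.solve_ik(*spout_pose(np.pi/2,np.radians(th),flip,.022,.116)))
E
```

```text
-180 0 ['0.16', '0.17', '0.25', '0.27', '0.01']
-180 1 ['0.98', '0.93', '0.60', '0.27', '0.01']
-150 0 ['0.54', '0.59', '0.66', '0.49', '0.50']
-150 1 ['0.94', '0.91', '0.66', '0.49', '0.50']
-120 0 ['0.90', '0.85', '0.76', '0.78', '0.83']
-120 1 ['0.90', '0.85', '0.76', '0.78', '0.83']
-90 0 ['0.76', '0.78', '0.88', '1.00', '1.03']
-90 1 ['0.76', '0.78', '0.88', '0.99', '0.80']
-60 0 ['0.62', '0.72', '0.93', '1.07', '0.88']
-60 1 ['0.62', '0.72', '0.74', '0.59', '0.52']
-30 0 ['0.53', '0.67', '0.89', '1.02', '0.72']
-30 1 ['0.41', '0.33', '0.23', '0.18', '0.17']
0 0 ['0.52', '0.63', '0.88', '0.88', '0.71']
0 1 ['0.41', '0.33', '0.23', '0.18', '0.17']
30 0 ['0.59', '0.69', '0.79', '0.67', '0.57']
30 1 ['0.59', '0.69', '0.74', '0.60', '0.54']
60 0 ['0.71', '0.74', '0.72', '0.50', '0.34']
60 1 ['0.71', '0.74', '0.72', '0.50', '0.34']
90 0 ['0.84', '0.80', '0.71', '0.40', '0.14']
90 1 ['0.84', '0.80', '0.71', '0.40', '0.14']
120 0 ['0.53', '0.59', '0.65', '0.43', 'none']
120 1 ['0.97', '0.87', '0.65', '0.43', 'none']
150 0 ['0.16', '0.17', '0.25', '0.27', 'none']
150 1 ['1.02', '0.92', '0.60', '0.27', 'none']
grip 0 [-4.59062365e-01  6.85213218e-01  1.50890934e+00 -4.44089210e-16
  9.47470099e-01 -3.63069257e-01]
grip 1 [-4.59062365e-01  6.85213218e-01  1.50890934e+00 -4.44089210e-16
  9.47470099e-01  2.77852340e+00]
[-0.57568206  0.44864573  1.62749603  0.09735701  1.12445905 -2.19112359]
[-0.15007095  0.33796446  1.72927686 -0.5979164   1.07216933 -1.42878208]
[-0.57568206  0.44864573  1.62749603  0.09735701  1.12445905  0.95046906]
[-0.15007095  0.33796446  1.72927686 -0.5979164   1.07216933  1.71281058]
```

Heading 60°, flip 0. Grip, lift nose-up and carry gently.

Run:
```python
from pour import *
def st(t): s=r.read_state(); print(t,round(s['time_s'],1),np.round(s['eef_pos'],3),np.round(s['contact_force'],1),round(s['grip_width'],4))
q=tool(TH,0,0)[1]
r.reach([.573,-.198,.19],q); command_gripper(.045,100)
r.move_straight([.573,-.198,.1],speed=.15); print(r.move_straight([.573,-.198,.067],speed=.06,max_force=8))
command_gripper(0,100); st('grip')
r.move_straight([.573,-.198,.08],speed=.03)
n=np.radians(-6)
r.move_straight([.573,-.198,.13],tool(TH,n,0)[1],speed=.05); st('lift')
r.move_straight([.573,-.198,.30],speed=.08)
phi=np.radians(60); p,qq=spout_pose(phi,n,0,.022,.116+.03)
up=[p[0],p[1],.30]
mid=(np.array(up)+[.573,-.198,.30])/2
r.move_straight(mid,tool(np.radians(27),n,0)[1],speed=.05)
r.move_straight(up,qq,speed=.05); st('over'); r.move_straight(p,qq,speed=.06); st('at')
im,d,w=pts('top'); save('pre_t',im[170:350,140:440].repeat(2,0).repeat(2,1))
im,d,w=pts('side'); save('pre_s',cv2.resize(im[60:330,130:430],None,fx=2,fy=2))
np.savez('/tmp/pre',w=w,im=im)
```

```text
False
grip 59.2 [ 0.573 -0.198  0.068] [-1.5 -0.2  4.6] 0.0122
lift 61.0 [ 0.573 -0.198  0.13 ] [-0.7  0.1 -6.8] 0.0127
over 66.8 [ 0.414 -0.175  0.3  ] [-0.3 -0.4 -6.1] 0.0126
at 68.6 [ 0.414 -0.175  0.198] [-1.  -0.  -6.3] 0.0124
```

View pics/pre_s.png

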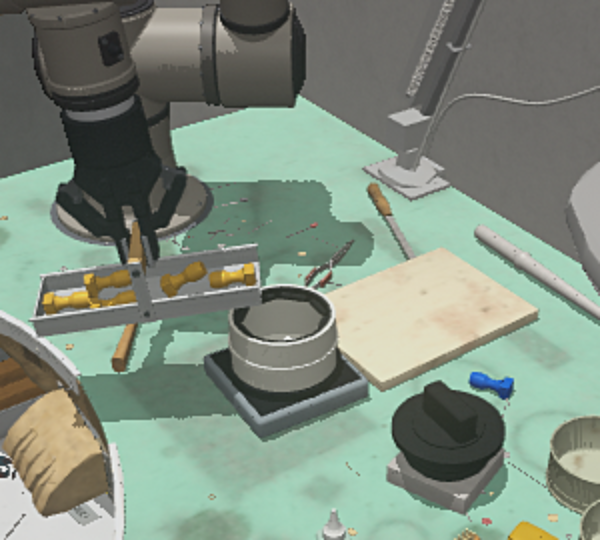

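All five feet (6.6 N matches the tray plus five) are in the tray, with the spout above the near half of the mouth. Tip slowly.

Run:
```python
from pour import *
phi=np.radians(60); Z=.118; seq=[(0,.135),(8,Z)]+[(t,Z) for t in (14,17,19,21,23,25,28,31,34)]
for th,z in seq:
    r.move_straight(*spout_pose(phi,np.radians(th),0,.022,z),speed=.03); r.hold(.4 if 17<=th<30 else .1)
    s=r.read_state(); print(th,round(s['time_s'],1),np.round(s['contact_force'],1),flush=True)
r.hold(.5)
im,d,w=pts('side'); save('pour_s',cv2.resize(im[60:330,130:430],None,fx=2,fy=2))
```

```text
0 69.2 [ 0.2 -0.7 -5.7]
8 69.8 [-0.3  0.2 -5.7]
14 70.5 [ 0.6 -0.  -7.1]
17 71.3 [-0.4  0.1 -6.9]
19 72.0 [-0.9 -0.1 -6.7]
21 72.7 [-0.4 -0.  -6.4]
23 73.4 [ 0.3 -0.9 -5.3]
25 74.1 [-0.3 -0.1 -2.4]
28 74.8 [-0.7  0.1 -2.7]
31 75.3 [ 0.  -0.1 -3. ]
34 75.8 [-0.9 -0.1 -2.7]
```

View pics/pour_s.png

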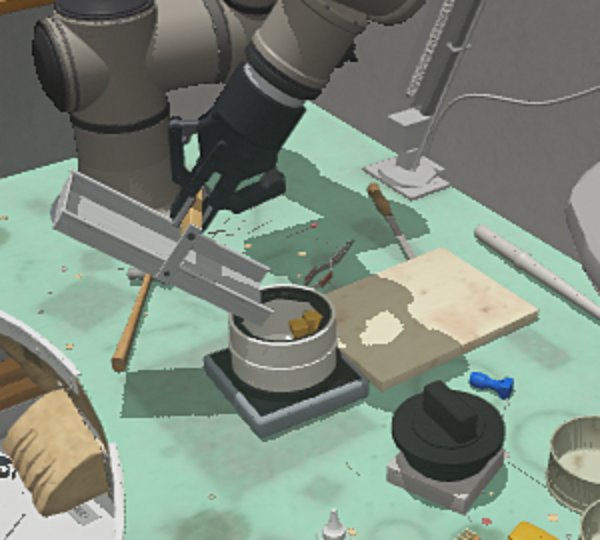

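The tray is empty (2.6 N) and the feet are in the bowl. I put the tray back where it was and check.

Run:
```python
from pour import *
phi=np.radians(60)
r.move_straight(*spout_pose(phi,np.radians(15),0,.03,.17),speed=.08)
p,q=spout_pose(phi,0,0,.06,.22); r.move_straight(p,q,speed=.1)
t=np.array([.573,-.198,p[2]])
r.move_straight((p+t)/2,tool(np.radians(27),0,0)[1],speed=.1)
r.move_straight(t,tool(TH,0,0)[1],speed=.1)
r.move_straight([.573,-.198,.085],speed=.12); r.hold(.2)
print(r.move_straight([.573,-.198,.064],speed=.03,max_force=4)); print(r.read_state()['eef_pos'])
command_gripper(.045); r.move_straight([.573,-.198,.19],speed=.15)
r.reach([.45,-.3,.30],tool(TH,0,0)[1]); r.hold(.5)
im,d,w=pts('top'); save('end',cv2.resize(im[130:350,190:450],None,fx=2.5,fy=2.5))
hsv=cv2.cvtColor(im,cv2.COLOR_RGB2HSV)
m=((hsv[...,0]>10)&(hsv[...,0]<30)&(hsv[...,1]>115)&(hsv[...,2]>40)&(np.hypot(w[...,0]-.4855,w[...,1]+.0508)<.06))
print('brass in bowl',m.sum(),'max z',np.nanmax(w[m][:,2]))
b=(w[...,2]>.062)&(w[...,2]<.085)&(np.hypot(w[...,0]-.573,w[...,1]+.198)<.06); print('bar',rect(w[b]),np.median(w[b],0))
f=(w[...,2]>.055)&(w[...,2]<.07)&(np.hypot(w[...,0]-.7,w[...,1])<.09); print('flange',rect(w[f]),np.percentile(w[f][:,2],[5,95]))
rm=(w[...,2]>.09)&(w[...,2]<.13)&(np.hypot(w[...,0]-.4855,w[...,1]+.0508)<.06); print('rim z',np.median(w[rm][:,2]))
print(r.read_state()['time_s'],r.read_state()['contact_force'])
```

```text
True
[ 0.57291552 -0.19792291  0.06763552]
brass in bowl 586 max z 0.09854955157430695
bar (array([ 0.5743, -0.1967]), array([0.091, 0.014]), 84.8) [ 0.57398835 -0.19628601  0.07145168]
flange (array([0.6997, 0.0065]), array([0.112, 0.111]), 2.0) [0.06184272 0.06912395]
rim z 0.10048883775067144
85.2 [-0.0778982   0.84546115 -0.86495885]
```

View pics/end.png

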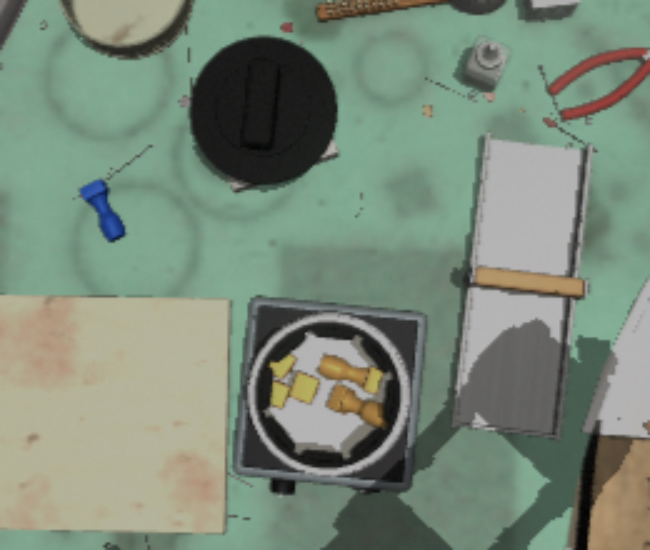

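Five feet are visible in the bowl: three square heads at left (279,366), (280,393) and (304,388), and two lying at right. I check their heights individually.

Run:
```python
from h import *
im,d,w=pts('top')
for u,v in ((279,366),(280,393),(304,388),(345,368),(372,380),(345,402),(375,412)):
    a,b=int(190+u/2.5),int(130+v/2.5); print((u,v),w[b,a].round(3),np.nanmedian(w[b-1:b+2,a-1:a+2,2]).round(3))
```

```text
(279, 366) [ 0.506 -0.012  0.084] 0.084
(280, 393) [ 0.486 -0.015  0.084] 0.084
(304, 388) [ 0.49  -0.031  0.08 ] 0.085
(345, 368) [ 0.506 -0.062  0.053] 0.053
(372, 380) [ 0.497 -0.081  0.052] 0.055
(345, 402) [ 0.481 -0.062  0.055] 0.058
(375, 412) [ 0.475 -0.085  0.075] 0.07
```

Three feet stand upright in the bowl with tops at 84 mm, so their centres are near 60 mm. The other two lie lower. All are well below the 90 mm limit, so I hand the job in.

```bash
python3 -c "
from h import *
r.finish_job(); print(r.read_state()['time_s'])"
```

```text
the job is handed in; nothing more can be done
the job is handed in; nothing more can be done
```

The polisher is ready for your pins and water, and I handed the job in at about 85 s of the 208 s allowed. No step failed, though the hand-in gives no verdict.

- **Bung:** I rocked it about 9° one way and 7° the other while pulling, and the pull stayed at 15 N or less. It stands upright on the block, within about 2 mm of its centre.
- **Bowl:** It stayed home. The rim read 0.100–0.106 m in my checks, against 0.102 m at home.
- **Castings:** All five went from the board into the tray, and all slid off the spout into the bowl; none missed. Three stand on end with their tops 18 mm below the rim, and two lie lower.
- **Tray and bottle:** The empty tray lies flat on the bench where it started, and the dropper bottle is still upright.

The two fixed cameras disagreed by about 3 mm in y, so I used the mean of the two, or a small correction to the top view.

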